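Pop open the wide vial holder

ROBOT

A 6-joint arm with a two-finger parallel gripper is mounted at the origin on a cart in front of the work surface, level with it; the furniture and walls round the work are solid. World frame = base frame: x ahead of the robot, y to its left, z up, the work surface at z = 0. Lengths are in m, angles in rad, forces in N, time in s.
With the tool pointing down it reaches from about 0.325 to 0.775 m from the base axis. Payload 5.5 kg.
Tool frame: the origin (TCP) lies between the finger pads; the fingertips stand 14 mm ahead of it and the grasp point (between the pads) lies 5 mm behind it; z points along the fingers, y is the direction in which the jaws open and shut (so a half turn about z gives the same grasp; the last joint's range is limited). The gripper opens to 85 mm and grips with 20 to 120 N. Pads are 22 mm wide; open, the fingers measure 114 mm over their backs; the gripper's body (76 mm by 85 mm) begins 54 mm behind the grasp point. The pads swing forward as they close: fully open they stand 13 mm farther back than shut.
Start: joints at [1.166, 0.091, 1.231, -0, 1.82, -0.057], TCP at [0.205, 0.564, 0.208] pointing down, gripper open.
Joint ranges: [-2.87, 2.87], [-0.86, 2.18], [0.17, 2.46], [-1.51, 4.65], [0.06, 2.69], [-2.65, 2.65]. Speed limits (rad/s): [2.57, 2.57, 3.01, 3.14, 3.14, 3.14].

INTERFACE

Orientations are given as a rotation vector (axis times angle).
In Python, from cell import manip, optics gives the robot as it stands.
- The arm moves only by the tool apply_moves, never from a script. Its argument "series" is a list that holds one entry, the list of rows, each a list of 7 numbers: the opening, from 0 (shut) to 1 (fully open), then the shift along the tool's x, y, z in mm, then the turn, a rotation vector about the tool's x, y, z in units of 5 degrees (1.0 is 5 degrees). A call has 1 to 10 rows; each row is the pose to reach, as a shift and turn from the pose commanded when the call began, along the tool's axes at that moment; what a row does not reach only later rows make up. A row lasts 1/10 s, in which the tool goes at most 50 mm and 8.59 degrees, less where a joint would pass 70% of its speed; a pose out of reach is approached as far as the arm can. A call with a gripper value outside its range is refused whole. The fingers move at their own pace and stop on an object; "force" is the grip in N (left out, the last holds). Time passes only in rows, so rows that repeat a pose let the fingers close. It gives the time, the measured TCP pose, the force and the opening at its end, in the units of the state.
- manip.sense(): the state, without advancing time (a new reading comes with each control period).
- optics.grab_frame(name): name is "side" or "top"; returns (picture, depth): 480x640x3 uint8, red, green, blue; 480x640 float32, m along the optical axis (not along the pixel's ray), 0 where there is no reading.
- optics.calibration(name): a dict with "camera_matrix" (3x3 intrinsics, pixels), "dist_coeffs" ([k1, k2, p1, p2, k3] as OpenCV has them; the pictures are not rectified), "eye" and "attitude" of the camera in the world. Camera axes: x right, y up, looking along -z (the intrinsics and any distortion apply to the point x, -y, -z); pixel columns grow to the right and rows downward; lengths in m; the calibration is good to about 2 mm. A picture is of the moment at which its call begins. calibration takes no time and is no camera call.
- manip.sign_off(): hands the job in, once; it reports no verdict.
Trained networks look in the newest picture that a camera, given by its name, has taken for a name from the list of things; names that differ only in an ending like _2 or _b are one class to them, and where a whole thing is asked for, a point or a joint stands for the part that bears it (a point fixed in the world has none). Each returns a list of dicts, best first, with "score" (0 to 1); they miss things now and then, are a little off and sometimes report something else, mostly with a low value. They report only what shows in the picture. A call takes as long as a camera call.
- optics.recognise(camera, target): "xyz" ([x, y, z] in m, in the coordinates of the camera as it stood for that picture, good to about 4 mm: the middle of the surface that is visible of it).
The state is a dict: "time": time; "joint_pos": joint angles; "qd": joint speeds; "joint_torque": joint torques, N m; "ee_pos": TCP position; "ee_rot": TCP orientation; "force": force on the tool from outside, world axes, zero at the start; "wrist_torque": the same for the moment, N m; "gripper_width": opening from 0.0 (shut) to 1.0 (fully open).
Only numpy, scipy, OpenCV 4.12 (cv2) and the standard library are available. Lean on these libraries where they do the work, as an engineer would, in place of code of your own. Each camera call takes 0.05 s, during which the arm holds its last target.

TASK

Press the release button on the wide clamshell vial holder so that its lid springs fully open, ready for the vials to be taken out. Leave the narrow holder beside it shut, and do not knock over or shift the little brown dropper bottle that stands between the two.

Things in the scene. Friction and masses are not known exactly. Their poses are not given: they have to be found in the camera images.
- wide_holder_button_top (a point): Centre of the top of the WIDE holder's release button: round, steel, 26 mm across, 64 mm above the worktop, 12 mm above its black 42 mm collar on the front deck. Pressed straight down it goes 8 mm against a spring (1.2 N at first, 4 N at the bottom); the latch lets go after 5 mm; it rises again when let go. Axes: z up, x from the button to the lid hinge at the rear, y along the front.
- wide_holder_lid (a joint): Hinge of the wide holder's lid, rad: 0 shut and latched, 1.8 open at its stop; its spring opens it in about 1 s. Holder: fixed grey box 175 mm deep, 160 wide, deck 40 high, button centred 24.5 mm behind its front edge. Shut lid: starts 35 mm behind the button's centre, 112 deep, top 60 mm high; it swings up and rearward, away from the button, to 150 mm high.
- narrow_holder_lid (a joint): Hinge of the NARROW holder's lid, rad: 0 shut, 1.8 open. This holder is built just like the wide one and has the same button, but is only 90 mm wide. It must stay shut.
- dropper_centre (a point): Centre (half-way up, 36 mm above the worktop) of a loose brown dropper bottle with black cap, 33 mm across and 72 mm tall, standing upright between the two holders; z axis up.

How it is judged:
By the outcome, as a careful person would: the job done as asked, in the order asked, and still so for the second after the job is handed in, with the robot touching nothing.
It also fails if it takes over 24 s, if anything falls off the work surface, if the arm or the gripper's body presses on something with over 40 N, if the wrist force passes 120 N, or if a joint passes its speed limit or range.

## Working session

There is one attempt and no reset: what is moved stays moved. The work goes in short steps, Python scripts to look and compute and a tool call to move; the robot and the scene stay as the last step left them, time stands still between calls to the robot, and variables do not carry over. Pictures are saved under pics/ and viewed, and the job is handed in when it is done.

Besides the shell and the picture viewer there is one more tool, called after "Call:" by a JSON object that holds its "op" and its "data". apply_moves: Moves the arm, as the interface text tells. Its arguments: {"type":"object","properties":{"series":{"type":"array"},"force":{"type":"number"}},"required":["series"]}

```bash
mkdir -p pics; cat > h.py <<'E'
import numpy as np, cv2
from cell import manip, optics
def toworld(cam,p):
    c=optics.calibration(cam); a=np.array(c["attitude"],float)
    R=a if a.shape==(3,3) else cv2.Rodrigues(a)[0]
    return R@np.array(p)+np.array(c["eye"])
E
python3 - <<'E'
from h import *
for n in ("top","side"):
    p,d=optics.grab_frame(n); cv2.imwrite(f"pics/{n}1.png",p[:,:,::-1]); np.save(f"pics/{n}1.npy",d)
    c=optics.calibration(n); print(c)
    for t in ("wide_holder_button_top","wide_holder_lid","narrow_holder_lid","dropper_centre"):
        print(n,t,[(round(r["score"],2),toworld(n,r["xyz"]).round(4)) for r in optics.recognise(n,t)][:3])
print(manip.sense())
E
```

```text
{'camera_matrix': array([[441.13643972,   0.        , 322.68659769],
       [  0.        , 441.13643972, 242.88242683],
       [  0.        ,   0.        ,   1.        ]]), 'dist_coeffs': array([-0.04762848,  0.        ,  0.        ,  0.        ,  0.        ]), 'eye': array([0.41765136, 0.0036339 , 0.91652327]), 'attitude': array([ 0.09078136, -0.12823136, -1.5767972 ])}
top wide_holder_button_top [(0.62, array([0.4482, 0.1462, 0.0655])), (0.2, array([0.5394, 0.1589, 0.0596])), (0.2, array([0.5626, 0.0043, 0.0606]))]
top wide_holder_lid [(0.73, array([0.5387, 0.1575, 0.0597]))]
top narrow_holder_lid [(0.76, array([ 0.5499, -0.1601,  0.0599]))]
top dropper_centre [(0.69, array([0.5632, 0.006 , 0.0623]))]
{'camera_matrix': array([[588.31782657,   0.        , 316.10713605],
       [  0.        , 588.31782657, 237.40279913],
       [  0.        ,   0.        ,   1.        ]]), 'dist_coeffs': array([0.01796806, 0.        , 0.        , 0.        , 0.        ]), 'eye': array([0.56954452, 0.77453618, 0.64363689]), 'attitude': array([0.00540542, 1.42887653, 2.73279767])}
side wide_holder_butt
[... 246 characters left out ...]
, array([ 0.5458, -0.1379,  0.0598]))]
{'time': 0.5, 'joint_pos': array([ 1.16630445e+00,  9.11373676e-02,  1.23071877e+00, -4.75497650e-07,
        1.81978135e+00, -5.66802199e-02]), 'qd': array([-0.00178718,  0.00150449,  0.00011731,  0.00144646, -0.00163935,
       -0.00098116]), 'joint_torque': array([-9.90911867e-04, -4.57912588e+01, -4.17653883e+01, -1.70583694e-04,
        1.09882571e-03, -4.01067766e-06]), 'ee_pos': array([0.20450185, 0.5640908 , 0.20794222]), 'ee_rot': array([-5.43590065e-01, -3.09419661e+00,  6.87211596e-05]), 'force': array([-0.12710741,  0.40173849,  0.09567243]), 'wrist_torque': array([-0.05471198, -0.04245963, -0.00017893]), 'gripper_width': 1.0010933402622808}
```

View pics/top1.png

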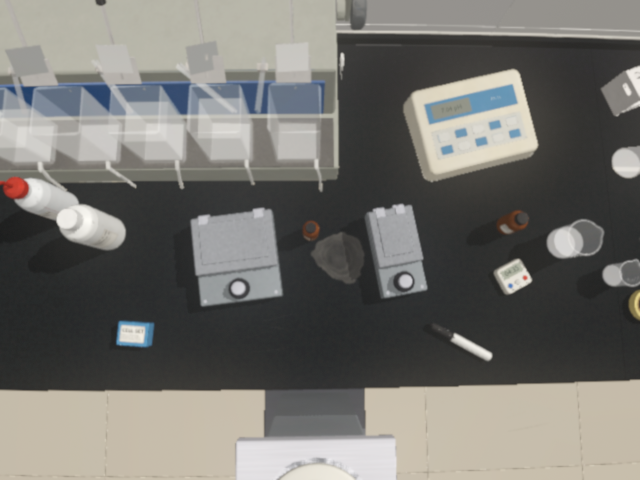

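View pics/side1.png

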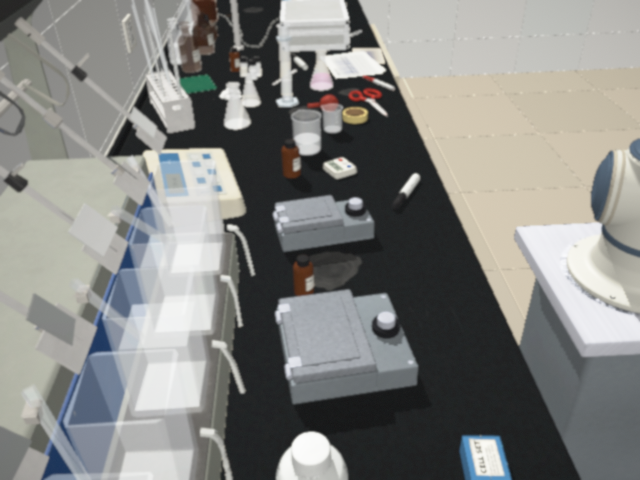

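The top picture shows the wide holder on the left with its button at about (239,289), the dropper at (311,232) and the narrow holder at (398,250). The white bottles stand at upper left. In the side picture the wide holder's button is at (386,322). Next I'll refine the button's centre in both pictures.

```bash
cat >> h.py <<'E'
def px2plane(cam,uv,z):
    c=optics.calibration(cam); K=c["camera_matrix"]; 
    n=cv2.undistortPoints(np.array([[uv]],float),K,c["dist_coeffs"])[0,0]
    R=cv2.Rodrigues(np.array(c["attitude"]))[0]; r=R@np.array([n[0],-n[1],-1.]); e=np.array(c["eye"])
    return e+r*(z-e[2])/r[2]
E
python3 - <<'E'
from h import *
for n,(u,v),s in (("top",(239,289),8),("side",(386,322),8)):
    im=cv2.imread(f"pics/{n}1.png"); w=22
    cr=im[v-w:v+w,u-w:u+w]; cv2.imwrite(f"pics/{n}_crop.png",cv2.resize(cr,None,fx=10,fy=10,interpolation=cv2.INTER_NEAREST))
    g=cr.max(2); m=(g>150).astype(np.uint8)
    N,l,st,ce=cv2.connectedComponentsWithStats(m)
    for i in range(1,N):
        if st[i,4]>30: print(n,st[i],ce[i]+[u-w,v-w],px2plane(n,ce[i]+[u-w,v-w],0.064).round(4))
# lid front edge corners in top view -> holder yaw
a=px2plane("top",(203,304),0.04);b=px2plane("top",(281,297),0.04);print(a,b,np.degrees(np.arctan2(-(b-a)[0],-(b-a)[1])))
s=manip.sense();R=cv2.Rodrigues(s["ee_rot"])[0];print(R.round(3))
E
```

```text
top [ 0  0 35  5 97] [229.18556701 268.21649485] [0.489  0.1638 0.064 ]
top [  0   3  44  33 642] [240.2741433  283.99844237] [0.4584 0.142  0.064 ]
top [ 14  15  14  13 140] [237.82857143 287.78571429] [0.4512 0.1466 0.064 ]
side [  0   0  31  44 879] [376.58816837 317.42662116] [0.4632 0.1504 0.064 ]
[0.42089022 0.21859676 0.04      ] [0.4333509  0.06538522 0.04      ] -4.649627384465575
[[-0.94   0.341 -0.   ]
 [ 0.341  0.94  -0.   ]
 [ 0.    -0.    -1.   ]]
```

```bash
python3 -c "
import cv2,numpy as np
a=cv2.imread('pics/top_crop.png');b=cv2.imread('pics/side_crop.png');cv2.imwrite('pics/cc.png',cv2.resize(np.hstack([a,b]),(800,400)))"
```

```text
(no output)
```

View pics/cc.png

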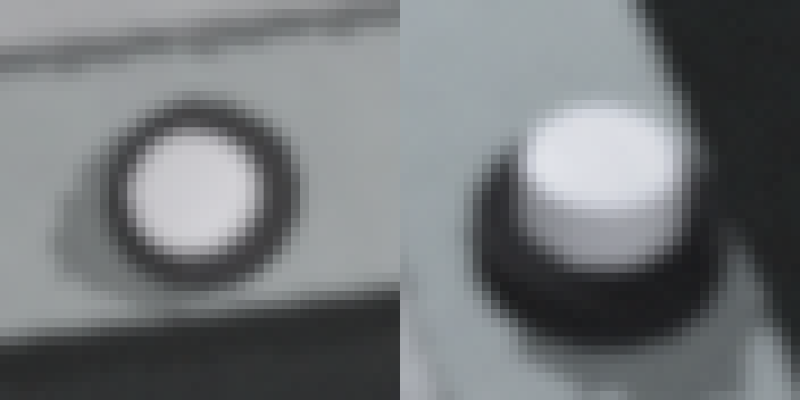

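```bash
python3 - <<'E'
from h import *
a=px2plane("top",(237.8,287.8),0.064); b=px2plane("side",(386.1,316.6),0.064)
print(a,b)
t=(a+b)/2; t[2]=0.128
s=manip.sense();R=cv2.Rodrigues(s["ee_rot"])[0];print(t,(R.T@(t-s["ee_pos"])*1000).round(1), np.linalg.norm(t-s["ee_pos"]))
E
```

```text
[0.45118008 0.14662546 0.064     ] [0.44933032 0.14968779 0.064     ]
[0.4502552  0.14815663 0.128     ] [-372.8 -307.3   80. ] 0.4896802093465726
```

Call:
{"op": "apply_moves", "data": {"series": [[[0,-37,-31,0,0,0,0],[0,-75,-61,0,0,0,-0.6],[0,-112,-92,0,0,0,-1.2],[0,-149,-123,0,0,0,-1.8],[0,-186,-154,0,0,0,-2.4],[0,-224,-184,0,0,0,-3],[0,-261,-215,0,0,0,-3.6],[0,-298,-246,10,0,0,-4.2],[0,-335,-277,20,0,0,-4.9],[0,-373,-307,30,0,0,-4.9]]]}}

```text
time: 1.5
ee_pos: [0.4512, 0.1465, 0.1781]
ee_rot: [-0.128, 3.138, 0.001]
force: [0.7, -0.7, -0.3]
gripper_width: 0.002
```

```bash
python3 - <<'E'
from h import *
for n in ("top","side"):
    p,d=optics.grab_frame(n); cv2.imwrite(f"pics/{n}2.png",p[:,:,::-1])
s=manip.sense();R=cv2.Rodrigues(s["ee_rot"])[0];t=np.array([.4503,.1482,.095]);print(s["time"],s["ee_pos"],s["force"],s["gripper_width"],R.round(3),(R.T@(t-s["ee_pos"])*1000).round(1))
E
```

```text
1.6 [0.4519835  0.14334007 0.17608255] [ 0.31326884  0.05537574 -0.23659835] 1.3874148514507461e-05 [[-0.997 -0.072 -0.002]
 [-0.072  0.997 -0.003]
 [ 0.002 -0.003 -1.   ]] [ 1.2  5.2 81.1]
```

View pics/side2.png

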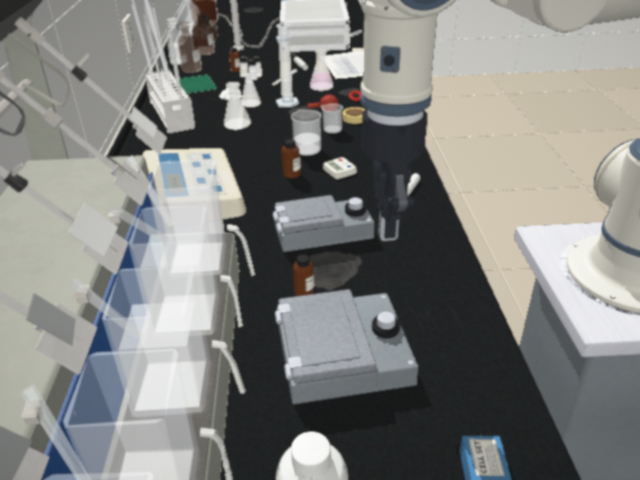

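The side picture shows the closed gripper high over the button: tips at about (390,240), button at (386,322). I'll lower it and let it settle.

Call:
{"op": "apply_moves", "data": {"series": [[[0,0,0,30,0,0,0],[0,0,0,60,0,0,0],[0,0,0,80,0,0,0],[0,0,0,80,0,0,0],[0,0,0,80,0,0,0]]]}}

```text
time: 2.1
ee_pos: [0.4504, 0.1489, 0.0987]
ee_rot: [-0.126, 3.139, 0.0]
force: [-0.2, -0.4, 0.5]
gripper_width: 0.001
```

```bash
python3 - <<'E'
from h import *
P=[]
for n in ("top","side"):
    p,d=optics.grab_frame(n); P.append(p[:,:,::-1])
a=P[0][200:330,150:310]; b=P[1][190:320+40,300:500]
cv2.imwrite("pics/z3.png",np.hstack([cv2.resize(a,(400,325)),cv2.resize(b,(400,325))]))
s=manip.sense();R=cv2.Rodrigues(s["ee_rot"])[0];t=np.array([.4503,.1482,.078]);print(s["time"],s["ee_pos"],s["force"],s["gripper_width"],(R.T@(t-s["ee_pos"])*1000).round(1))
E
```

```text
2.2 [0.45129444 0.14894665 0.09998385] [0.78339713 0.3909849  0.05158656] -0.0025158445359240444 [ 1.1 -0.7 22. ]
```

View pics/z3.png

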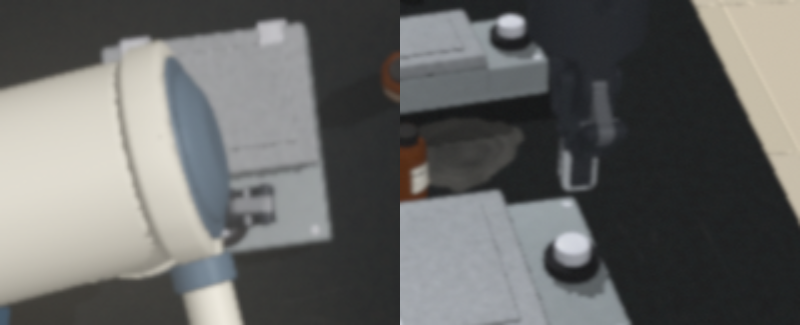

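The zoomed side view (right half) shows the fingertips at crop (578,187), which is pixel (389,288), just above the button at (386,317). I'll check the alignment.

```bash
python3 - <<'E'
from h import *
for z in (.080,.086,.09): print(px2plane("side",(389,287),z).round(4))
E
```

```text
[0.4387 0.1032 0.08  ]
[0.4401 0.1104 0.086 ]
[0.441  0.1151 0.09  ]
```

```bash
python3 - <<'E'
from h import *
p,d=optics.grab_frame("side"); 
c=optics.calibration("side");K=c["camera_matrix"];R=cv2.Rodrigues(c["attitude"])[0]
def proj(w):
    q=R.T@(np.array(w)-c["eye"]); q=np.array([q[0],-q[1],-q[2]]); return cv2.projectPoints(q.reshape(1,1,3),np.zeros(3),np.zeros(3),K,c["dist_coeffs"])[0].ravel()
for z in (.064,.086,.1,.118): print(z,proj((.4503,.1482,z)).round(1))
e=np.clip(p[230:340,340:450,::-1].astype(float)*1.6,0,255).astype(np.uint8)
cv2.imwrite("pics/z4.png",cv2.resize(e,(600,600),interpolation=cv2.INTER_CUBIC))
# world pts from depth, column near finger
for v in range(255,330,6):
    o=[]
    for u in (380,386,392):
        n=cv2.undistortPoints(np.array([[[u,v]]],float),K,c["dist_coeffs"])[0,0]
        o.append((R@(np.array([n[0],-n[1],-1.])*d[v,u])+c["eye"]).round(3))
    print(v,*o)
E
```

```text
0.064 [385.3 315.9]
0.086 [385.9 304.4]
0.1 [386.4 296.9]
0.118 [387. 287.]
255 [0.462 0.146 0.172] [0.457 0.166 0.187] [0.457 0.203 0.214]
261 [0.461 0.147 0.163] [0.457 0.165 0.176] [0.458 0.21  0.21 ]
267 [0.461 0.146 0.152] [0.459 0.178 0.177] [0.455 0.2   0.193]
273 [0.461 0.146 0.142] [0.459 0.182 0.17 ] [0.447 0.162 0.153]
279 [0.46  0.147 0.132] [0.455 0.164 0.145] [0.447 0.162 0.143]
285 [0.435 0.003 0.002] [0.455 0.165 0.136] [0.447 0.165 0.135]
291 [ 0.437  0.016 -0.001] [0.427 0.019 0.001] [ 0.417  0.019 -0.   ]
297 [0.57  0.775 0.644] [0.438 0.079 0.04 ] [ 0.419  0.033 -0.001]
303 [0.449 0.092 0.039] [0.44  0.095 0.041] [ 0.421  0.048 -0.001]
309 [0.451 0.106 0.04 ] [0.442 0.107 0.04 ] [0.433 0.108 0.041]
315 [0.458 0.146 0.064] [0.449 0.144 0.062] [0.44  0.145 0.063]
321 [0.459 0.156 0.062] [0.451 0.16  0.065] [0.442 0.158 0.063]
327 [0.459 0.158 0.052] [0.451 0.163 0.056] [0.442 0.159 0.052]
```

View pics/z4.png

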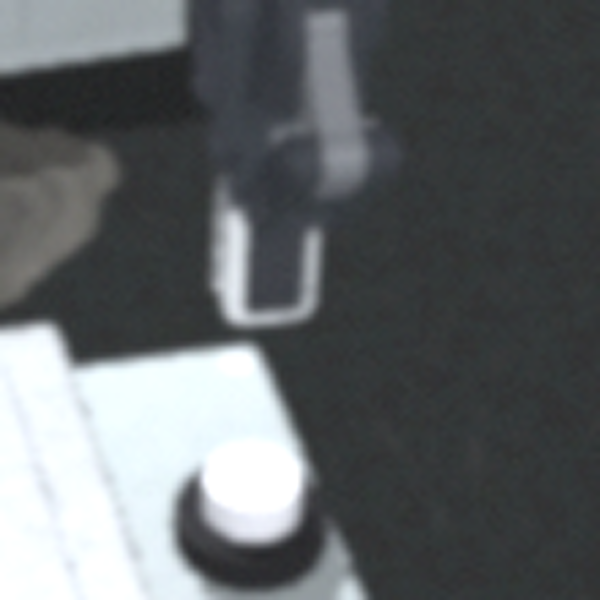

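The depth puts the fingertips at about z=0.127, higher than the 0.085 the state implies. The x/y alignment agrees at (0.45, 0.15). I'll descend in steps and watch the force and the camera.

Call:
{"op": "apply_moves", "data": {"series": [[[0,0,0,8,0,0,0],[0,0,0,15,0,0,0],[0,0,0,15,0,0,0],[0,0,0,15,0,0,0]]]}}

```text
time: 2.65
ee_pos: [0.4503, 0.1483, 0.0825]
ee_rot: [0.125, -3.138, 0.0]
force: [-0.4, 0.7, -0.0]
gripper_width: -0.004
```

```bash
cat > look.py <<'E'
import sys
from h import *
p,d=optics.grab_frame("side"); 
c=optics.calibration("side");K=c["camera_matrix"];R=cv2.Rodrigues(c["attitude"])[0]
e=np.clip(p[230:340,340:450,::-1].astype(float)*1.6,0,255).astype(np.uint8)
cv2.imwrite(f"pics/{sys.argv[1]}.png",cv2.resize(e,(500,500),interpolation=cv2.INTER_CUBIC))
for v in range(279,330,3):
    o=[]
    for u in (380,386,392):
        n=cv2.undistortPoints(np.array([[[u,v]]],float),K,c["dist_coeffs"])[0,0]
        o.append((R@(np.array([n[0],-n[1],-1.])*d[v,u])+c["eye"]).round(3))
    print(v,*o)
s=manip.sense();print(s["time"],s["ee_pos"],s["ee_rot"],s["force"],s["gripper_width"],s["joint_pos"].round(3))
E
python3 look.py z5
```

```text
279 [0.46  0.144 0.129] [0.458 0.178 0.157] [0.454 0.197 0.172]
282 [0.46  0.146 0.125] [0.458 0.181 0.154] [0.45  0.18  0.153]
285 [0.46  0.146 0.12 ] [0.454 0.162 0.133] [0.446 0.161 0.132]
288 [0.46  0.146 0.115] [0.455 0.164 0.129] [0.447 0.165 0.13 ]
291 [0.46  0.148 0.111] [0.455 0.165 0.125] [0.446 0.162 0.122]
294 [0.446 0.071 0.04 ] [0.454 0.164 0.119] [0.446 0.163 0.117]
297 [0.447 0.079 0.04 ] [0.453 0.16  0.11 ] [0.444 0.154 0.104]
300 [0.448 0.086 0.04 ] [0.438 0.084 0.038] [0.42  0.042 0.   ]
303 [0.449 0.093 0.04 ] [0.44  0.092 0.039] [ 0.421  0.048 -0.001]
306 [0.45  0.097 0.038] [0.441 0.098 0.038] [0.432 0.1   0.039]
309 [0.451 0.104 0.038] [0.441 0.104 0.037] [0.433 0.108 0.04 ]
312 [0.452 0.113 0.04 ] [0.448 0.138 0.062] [0.434 0.112 0.038]
315 [0.457 0.145 0.064] [0.449 0.145 0.063] [0.44  0.146 0.063]
318 [0.458 0.151 0.063] [0.45  0.151 0.063] [0.441 0.149 0.06 ]
321 [0.459 0.156 0.062] [0.451 0.158 0.063] [0.442 0.158 0.062]
324 [0.459 0.158 0.058] [0.451 0.161 0.06 ] [0.442 0.16  0.059]
327 [0.459 0.159 0.053] [0.451 0.161 0.054] [0.442 0.159 0.052]
2.7 [0.45046613 0.14831326 0.08287508] [ 1.25235632e-01 -3.13880636e+00  2.39621464e-05] [-0.69588923 -0.39678595  0.08152254] 0.0005615856417374297 [ 0.246 -0.241  1.768  0.     1.615 -1.404]
```

View pics/z5.png

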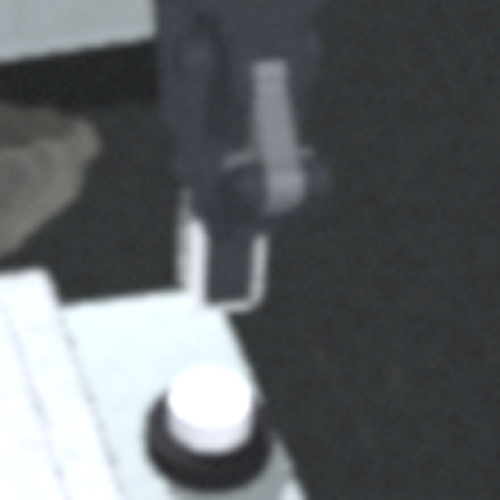

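The fingertips followed one to one: tips at crop (225,300), z about 0.111, still some 45 mm above the button. I'll go down 30 mm more.

Call:
{"op": "apply_moves", "data": {"series": [[[0,0,0,10,0,0,0],[0,0,0,20,0,0,0],[0,0,0,30,0,0,0],[0,0,0,30,0,0,0],[0,0,0,30,0,0,0]]]}}

```text
time: 3.2
ee_pos: [0.4502, 0.1482, 0.0524]
ee_rot: [0.125, -3.138, 0.0]
force: [0.3, -0.0, -0.4]
gripper_width: 0.002
```

```bash
python3 look.py z6
```

```text
279 [0.464 0.168 0.149] [0.455 0.162 0.144] [0.449 0.173 0.152]
282 [0.464 0.166 0.143] [0.456 0.167 0.142] [0.447 0.166 0.141]
285 [0.46  0.148 0.122] [0.455 0.167 0.137] [0.454 0.202 0.166]
288 [0.46  0.148 0.116] [0.455 0.166 0.132] [0.455 0.209 0.167]
291 [0.462 0.159 0.121] [0.458 0.183 0.14 ] [0.456 0.212 0.164]
294 [0.46  0.149 0.107] [0.458 0.182 0.135] [0.455 0.209 0.157]
297 [0.459 0.149 0.101] [0.458 0.185 0.131] [0.452 0.195 0.14 ]
300 [0.459 0.15  0.096] [0.458 0.185 0.127] [0.445 0.164 0.108]
303 [0.459 0.15  0.09 ] [0.453 0.163 0.102] [0.444 0.161 0.1  ]
306 [0.459 0.151 0.086] [0.453 0.163 0.097] [0.445 0.164 0.097]
309 [0.459 0.151 0.081] [0.453 0.165 0.092] [0.444 0.164 0.091]
312 [0.452 0.111 0.038] [0.452 0.163 0.085] [0.443 0.16  0.082]
315 [0.457 0.145 0.063] [0.449 0.145 0.062] [0.44  0.144 0.061]
318 [0.458 0.151 0.063] [0.45  0.154 0.065] [0.441 0.154 0.064]
321 [0.459 0.156 0.062] [0.451 0.159 0.065] [0.442 0.159 0.064]
324 [0.459 0.155 0.055] [0.451 0.162 0.061] [0.442 0.158 0.057]
327 [0.459 0.157 0.051] [0.451 0.161 0.055] [0.442 0.158 0.051]
3.25 [0.45054367 0.14833709 0.05297121] [ 1.25351544e-01 -3.13898720e+00  4.96821260e-05] [ 0.00549463 -0.35108615  0.29789476] 0.0006302332778085272 [ 0.246 -0.228  1.81  -0.     1.56  -1.404]
```

View pics/z6.png

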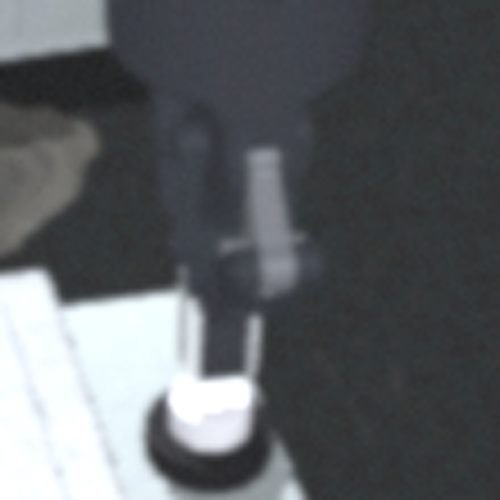

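The tips now overlap the button's top in the image, at crop (215,380). The depth puts them about 18 mm above it, centred. I'll approach in fine steps with force checks.

Call:
{"op": "apply_moves", "data": {"series": [[[0,0,0,7,0,0,0],[0,0,0,12,0,0,0],[0,0,0,15,0,0,0],[0,0,0,17,0,0,0],[0,0,0,19,0,0,0],[0,0,0,19,0,0,0]]]}}

```text
time: 3.85
ee_pos: [0.4507, 0.1484, 0.0341]
ee_rot: [-0.125, 3.139, 0.0]
force: [0.1, 0.1, 3.9]
gripper_width: -0.003
```

```bash
python3 look.py z7
```

```text
279 [0.464 0.169 0.15 ] [0.458 0.177 0.156] [0.453 0.192 0.168]
282 [0.464 0.169 0.145] [0.457 0.176 0.15 ] [0.453 0.194 0.164]
285 [0.463 0.167 0.138] [0.457 0.178 0.147] [0.451 0.188 0.154]
288 [0.464 0.169 0.134] [0.456 0.174 0.138] [0.449 0.179 0.141]
291 [0.463 0.167 0.127] [0.455 0.165 0.125] [0.446 0.164 0.123]
294 [0.463 0.167 0.122] [0.454 0.165 0.12 ] [0.452 0.195 0.145]
297 [0.461 0.155 0.106] [0.452 0.157 0.107] [0.455 0.209 0.152]
300 [0.461 0.159 0.104] [0.458 0.188 0.129] [0.455 0.212 0.15 ]
303 [0.461 0.162 0.101] [0.458 0.187 0.123] [0.455 0.213 0.146]
306 [0.459 0.153 0.088] [0.458 0.191 0.121] [0.453 0.204 0.133]
309 [0.46  0.155 0.084] [0.458 0.19  0.115] [0.448 0.181 0.106]
312 [0.46  0.155 0.079] [0.453 0.165 0.087] [0.444 0.163 0.085]
315 [0.459 0.156 0.074] [0.452 0.164 0.081] [0.443 0.161 0.077]
318 [0.459 0.157 0.069] [0.452 0.164 0.074] [0.443 0.163 0.073]
321 [0.459 0.157 0.063] [0.452 0.164 0.069] [0.443 0.162 0.067]
324 [0.458 0.154 0.054] [0.45  0.157 0.057] [0.442 0.157 0.056]
327 [0.459 0.158 0.052] [0.451 0.16  0.053] [0.442 0.159 0.052]
3.9 [0.45063983 0.14838642 0.03426144] [-1.25319231e-01  3.13879596e+00  1.56680672e-04] [-9.42056633e-04 -6.28702162e-01  4.00414272e+00] -0.004928844185013052 [ 0.246 -0.217  1.835  0.     1.524 -1.404]
```

View pics/z7.png

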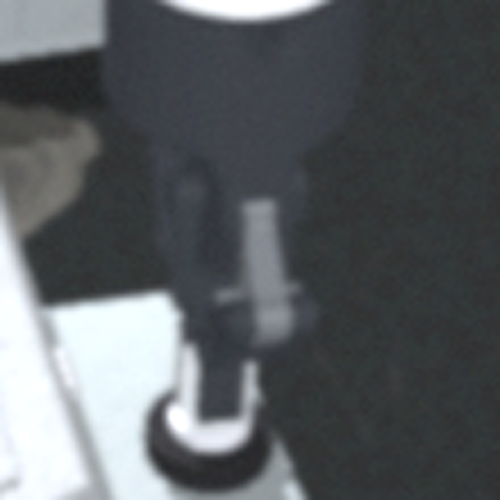

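Force is 4 N, the button is down, and the lid edge has already moved (left of crop). I'll lift straight up and look.

Call:
{"op": "apply_moves", "data": {"series": [[[0,0,0,-10,0,0,0],[0,0,0,-30,0,0,0],[0,0,0,-60,0,0,0],[0,0,0,-100,0,0,0],[0,20,0,-140,0,0,0],[0,40,0,-160,0,0,0],[0,40,0,-160,0,0,0],[0,40,0,-160,0,0,0],[0,40,0,-160,0,0,0],[0,40,0,-160,0,0,0]]]}}

```text
time: 4.9
ee_pos: [0.4104, 0.145, 0.192]
ee_rot: [0.125, -3.136, 0.001]
force: [0.3, 0.1, 0.1]
gripper_width: 0.0
```

```bash
python3 - <<'E'
from h import *
P=[]
for n in ("top","side"):
    p,d=optics.grab_frame(n); P.append(cv2.resize(p[:,:,::-1],(400,300)) if 0 else p[:,:,::-1]); cv2.imwrite(f"pics/{n}8.png",P[-1])
    for t in ("wide_holder_button_top","wide_holder_lid","narrow_holder_lid","dropper_centre"):
        print(n,t,[(round(r["score"],2),toworld(n,r["xyz"]).round(4)) for r in optics.recognise(n,t)][:2])
s=manip.sense();print(s["time"],s["ee_pos"],s["force"])
E
```

```text
top wide_holder_button_top [(0.55, array([0.4516, 0.1453, 0.0654]))]
top wide_holder_lid [(0.92, array([0.6162, 0.1658, 0.1226])), (0.69, array([ 0.5519, -0.157 ,  0.061 ]))]
top narrow_holder_lid [(0.64, array([ 0.5499, -0.1589,  0.0598]))]
top dropper_centre [(0.56, array([0.5609, 0.0038, 0.0605]))]
side wide_holder_button_top [(0.83, array([0.4515, 0.1529, 0.061 ]))]
side wide_holder_lid [(0.63, array([0.6122, 0.2059, 0.132 ]))]
side narrow_holder_lid [(0.95, array([ 0.5482, -0.1385,  0.0591]))]
side dropper_centre [(0.98, array([0.564 , 0.0192, 0.0469]))]
5.4 [0.41069979 0.1451587  0.19400008] [-0.16224161 -0.71107144 -0.09340124]
```

View pics/side8.png

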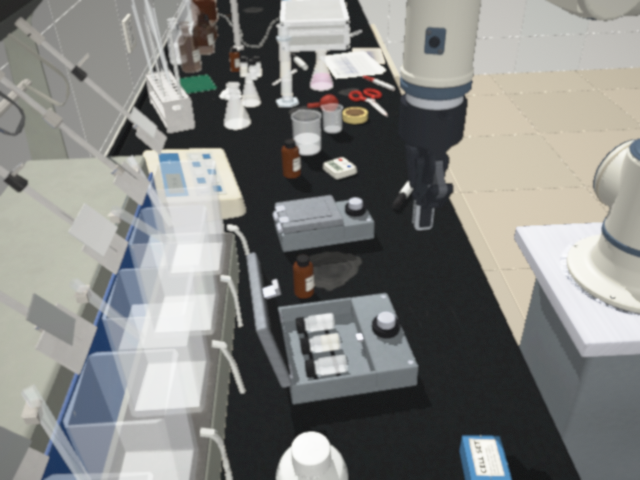

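View pics/top8.png

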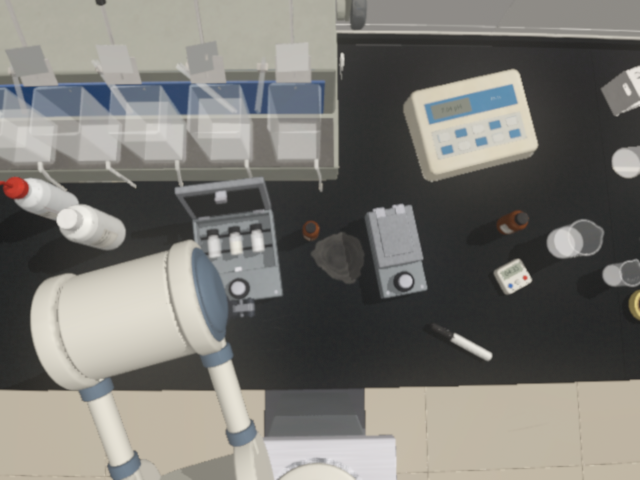

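Side picture: the wide lid stands open behind the holder at (268,320) with the vials showing. The dropper (303,278) and the narrow holder (323,220) are unchanged. I'll wait briefly, then check that the lid has stopped and how far it opened.

Call:
{"op": "apply_moves", "data": {"series": [[[0,0,0,0,0,0,0],[0,0,0,0,0,0,0],[0,0,0,0,0,0,0],[0,0,0,0,0,0,0],[0,0,0,0,0,0,0]]]}}

```text
time: 5.9
ee_pos: [0.4107, 0.1452, 0.194]
ee_rot: [-0.125, 3.139, 0.0]
force: [-0.1, 0.4, -0.9]
gripper_width: 0.002
```

```bash
python3 - <<'E'
from h import *
p,d=optics.grab_frame("side"); a=cv2.imread("pics/side8.png")
df=np.abs(a.astype(int)-p[:,:,::-1]).max(2)
print("lid",df[245:390,240:300].max(),"all>40",(df>40).sum())
b=cv2.imread("pics/side1.png"); df=np.abs(b.astype(int)-p[:,:,::-1]).max(2); print("dropper",df[255:298,292:316].max(),"narrow",df[195:248,275:372].max())
# lid plane from top depth
p,d=optics.grab_frame("top");c=optics.calibration("top");R=cv2.Rodrigues(c["attitude"])[0]
u,v=np.meshgrid(np.arange(178,275),np.arange(178,218));dd=d[v,u].ravel()
n=cv2.undistortPoints(np.stack([u.ravel(),v.ravel()],1).astype(float)[:,None],c["camera_matrix"],c["dist_coeffs"])[:,0]
W=(R@(np.c_[n[:,0],-n[:,1],-np.ones(len(n))]*dd[:,None]).T).T+c["eye"]
W=W[(W[:,2]>.075)&(W[:,2]<.145)&(dd>0)]
ax=np.array([.997,.08]); f=W[:,:2]@ax
rng=np.random.default_rng(0);best=0
for _ in range(500):
    i=rng.choice(len(f),2); 
    if abs(W[i[0],2]-W[i[1],2])<.02: continue
    k=(f[i[1]]-f[i[0]])/(W[i[1],2]-W[i[0],2]); m=abs(f-f[i[0]]-k*(W[:,2]-W[i[0],2]))<.002
    if m.sum()>best: best=m.sum();M=m
k=np.polyfit(W[M,2],f[M],1);print(len(f),best,"lid angle",np.pi/2+np.arctan(k[0]))
print(manip.sense()["time"])
E
```

```text
lid 5 all>40 6
dropper 151 narrow 5
1604 678 lid angle 1.7751102381910944
6.0
```

The dropper region differs somewhere. I'll find out where.

```bash
python3 - <<'E'
from h import *
p,d=optics.grab_frame("side"); b=cv2.imread("pics/side1.png"); df=np.abs(b.astype(int)-p[:,:,::-1]).max(2)
s=df[250:300,288:320]; y,x=np.where(s>30); print(x.min()+288,x.max()+288,y.min()+250,y.max()+250,len(x))
t=cv2.imread("pics/top1.png").astype(int);t8=cv2.imread("pics/top8.png");print("top dropper",abs(t-t8)[218:244,300:322].max())
cv2.imwrite("pics/d9.png",cv2.resize(np.hstack([b[240:310,270:340],p[240:310,270:340,::-1]]),(800,400)))
E
```

```text
288 319 292 299 176
top dropper 8
```

View pics/d9.png

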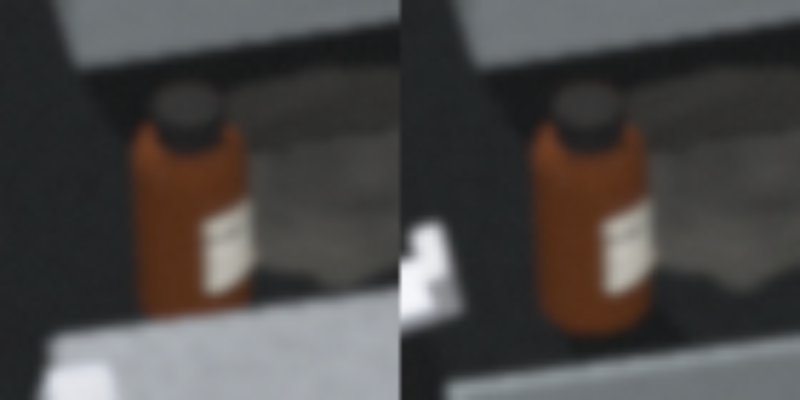

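The bottle is in the same place. The difference is only the raised lid no longer hiding its foot (rows 292 and below). I'm handing in.

```bash
python3 -c "
from cell import manip
print(manip.sign_off())"
```

```text
the job is handed in; nothing more can be done
None
```

The wide holder's lid is open. I pressed its release button straight down with the closed fingertips (about 4 N), then lifted clear and handed in at about 6 s on the robot's clock.

**Last checks:**
- **Wide lid:** it stopped moving. A fit to the depth image gave 1.78 rad, against 1.8 at its stop.
- **Narrow holder:** it looked the same as at the start and is still shut.
- **Dropper bottle:** it has not moved and is upright. A first image comparison flagged a difference there, but that was only the raised lid uncovering the bottle's foot.
- **Robot:** the gripper is well clear of everything, with about zero force at the wrist.

**One disagreement:** the cameras showed the closed fingertips about 28 mm above the reported TCP, not 14 mm below it as the description says. I went by the cameras and the force reading, and touched the button where the cameras put it.

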